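Line up the tin candles by height

TASK

Line up the four finished tin candles on the wooden board in order of height, one standing wholly inside each painted circle: the tallest in the circle next to the red stop, then ever shorter towards the other end. Keep each candle upright and set it down gently rather than dropping it, and leave the orange-capped jar and the amber bottle standing where they are.

Things in the scene. Friction and masses are not known exactly. Their poses are not given: they have to be found in the camera images.
- candle_yellow: Finished tin candle with yellow wax and yellow label: an upright steel can, 54 mm across (56 at the rim bead) and 100 mm tall, the tallest of the four; a 7 mm wick stub stands on top. Weighs roughly 260 g, give or take 40 percent. Loose, standing on the worktop (z = 0). Origin: centre of its underside; z up along the can.
- candle_brown: Finished tin candle with dark brown wax and label: an upright steel can, 54 mm across (56 at the rim bead) and 81 mm tall, the second tallest of the four; a 7 mm wick stub stands on top. Weighs roughly 210 g, give or take 40 percent. Loose, standing on the worktop (z = 0). Origin: centre of its underside; z up along the can.
- candle_green: Finished tin candle with dark green wax and label: an upright steel can, 54 mm across (56 at the rim bead) and 62 mm tall, the third tallest of the four; a 7 mm wick stub stands on top. Weighs roughly 160 g, give or take 40 percent. Loose, standing on the worktop (z = 0). Origin: centre of its underside; z up along the can.
- candle_ivory: Finished tin candle with ivory (cream white) wax and label: an upright steel can, 54 mm across (56 at the rim bead) and 45 mm tall, the shortest of the four; a 7 mm wick stub stands on top. Weighs roughly 120 g, give or take 40 percent. Loose, standing on the worktop (z = 0). Origin: centre of its underside; z up along the can.
- row_board: Fixed pale wooden board lying flat, 100 mm (its x) by 450 mm (its y), top face 12 mm above the worktop. On it a row of four pale painted circles with dark outlines, 80 mm across, centred on the board's long middle line at y = -135, -45, +45 and +135 mm in the board's frame. Flat paint: nothing sticks up but the two end stops. Origin: centre of its underside; z up.
- red_stop: Small red wooden bar, 70 x 22 x 22 mm, fixed on top of the board across one end, 205 mm from the board's centre along its long middle line (at either +y or -y); it marks the end where the tallest candle goes. A like grey bar stands on the other end. Origin: centre of its underside, 12 mm above the worktop.
- clear_jar: Bystander: whitish see-through jar with an orange cap, 52 mm across, 75 mm tall, loose, standing among the candles. Leave it standing where it is. Origin: centre of its underside.
- scent_bottle: Bystander: small amber bottle with a black cap, 42 mm across, 95 mm tall, loose, standing among the candles. Leave it standing where it is. Origin: centre of its underside.
Things that resemble listed ones, but are neither listed nor needed, are in the scene too. What is shaped like the candle_yellow but blue or pink is not meant.

How it is judged (in metres and radians):
At the end, for the whole second after the job is handed in: All four candles stand upright (within 7 degrees), at rest and released, on the board, each within 14 mm along and across of the centre of its own circle: yellow (tallest) next to the red stop, then brown, green and ivory (shortest) at the other end (((y of red_stop in the frame of row_board above 0 m and x of candle_yellow in the frame of row_board between -0.014 and 0.014 m and y of candle_yellow in the frame of row_board between 0.121 and 0.149 m and x of candle_brown in the frame of row_board between -0.014 and 0.014 m and y of candle_brown in the frame of row_board between 0.031 and 0.059 m and x of candle_green in the frame of row_board between -0.014 and 0.014 m and y of candle_green in the frame of row_board between -0.059 and -0.031 m and x of candle_ivory in the frame of row_board between -0.014 and 0.014 m and y of candle_ivory in the frame of row_board between -0.149 and -0.121 m) or (y of red_stop in the frame of row_board below 0 m and x of candle_yellow in the frame of row_board between -0.014 and 0.014 m and y of candle_yellow in the frame of row_board between -0.149 and -0.121 m and x of candle_brown in the frame of row_board between -0.014 and 0.014 m and y of candle_brown in the frame of row_board between -0.059 and -0.031 m and x of candle_green in the frame of row_board between -0.014 and 0.014 m and y of candle_green in the frame of row_board between 0.031 and 0.059 m and x of candle_ivory in the frame of row_board between -0.014 and 0.014 m and y of candle_ivory in the frame of row_board between 0.121 and 0.149 m)) and z of candle_yellow in the frame of row_board between 0.006 and 0.018 m and angle between each of candle_yellow, candle_brown, candle_green, candle_ivory's own z axis and vertical below 0.12 rad and linear speed of each of candle_yellow, candle_brown, candle_green, candle_ivory below 0.02 m/s and contact force between each of candle_yellow, candle_brown, candle_green, candle_ivory and the fingers below 0.1 N and z of candle_brown in the frame of row_board between 0.006 and 0.018 m and z of candle_green in the frame of row_board between 0.006 and 0.018 m and z of candle_ivory in the frame of row_board between 0.006 and 0.018 m); the robot touches nothing.
It fails at once if The jar or the amber bottle is moved by more than 25 mm or tipped (distance of any of clear_jar, scent_bottle from where it was at the start of the episode above 0.025 m or angle between any of clear_jar, scent_bottle's own z axis and vertical above 0.5 rad).
It fails at once if A candle is tipped by more than about 35 degrees (angle between any of candle_yellow, candle_brown, candle_green, candle_ivory's own z axis and vertical above 0.6 rad).
It fails at once if A candle is dropped: it falls, untouched, with its foot more than 30 mm above the worktop (18 mm above the board) ((height (world z) of candle_yellow above 0.03 m and contact force between candle_yellow and the fingers below 0.01 N and contact force between candle_yellow and anything else below 0.01 N and linear speed of candle_yellow above 0.15 m/s) or (height (world z) of candle_brown above 0.03 m and contact force between candle_brown and the fingers below 0.01 N and contact force between candle_brown and anything else below 0.01 N and linear speed of candle_brown above 0.15 m/s) or (height (world z) of candle_green above 0.03 m and contact force between candle_green and the fingers below 0.01 N and contact force between candle_green and anything else below 0.01 N and linear speed of candle_green above 0.15 m/s) or (height (world z) of candle_ivory above 0.03 m and contact force between candle_ivory and the fingers below 0.01 N and contact force between candle_ivory and anything else below 0.01 N and linear speed of candle_ivory above 0.15 m/s)).
It also fails if it takes over 112 s, if anything falls off the work surface, if the arm or the gripper's body presses on something with over 40 N, if the wrist force passes 120 N, or if a joint passes its speed limit or range.

ROBOT

A 6-joint arm with a two-finger parallel gripper is mounted at the origin on the work surface. World frame = base frame: x ahead of the robot, y to its left, z up, the work surface at z = 0. Lengths are in mm, angles in rad, forces in N, time in s.
With the tool pointing down it reaches from about 275 to 1000 mm from the base axis. Payload 8.4 kg.
Tool frame: the origin (TCP) lies at the very end of the fingers, on their centre line; the grasp point (between the pads) lies 19 mm behind it; z points along the fingers, y is the direction in which the jaws open and shut (so a half turn about z gives the same grasp; the last joint's range is limited). The gripper opens to 85 mm and grips with 20 to 120 N. Pads are 22 mm wide; open, the fingers measure 114 mm over their backs; the gripper's body (76 mm by 85 mm) begins 54 mm behind the grasp point. The pads swing forward as they close: fully open they stand 13 mm farther back than shut.
Start: joints at [-1.156, 0.353, 1.633, -0, 1.155, -0.002], TCP at [253.022, -571.496, 231.281] pointing down, gripper open.
Joint ranges: [-2.63, 2.63], [-0.92, 2.1], [0.06, 2.66], [-1.3, 4.44], [0, 2.69], [-3.02, 3.02]. Speed limits (rad/s): [2.22, 2.22, 2.79, 3.14, 3.14, 3.14].

INTERFACE

Orientations are given as [roll, pitch, yaw] about the fixed x, y, z axes, in that order (R = Rz(yaw) Ry(pitch) Rx(roll)).
In Python, from rig import r gives the robot as it stands.
- The arm moves only by the tool move_arm, never from a script. Its argument "increments" is a list of rows, each an object of numbers: "tx", "ty", "tz": the shift along the tool's x, y, z in cm; "rx", "ry", "rz": the turn, a rotation vector about the tool's x, y, z in degrees; "gripper": the gripper's target within -1 to 1 (fully open at 1, half-way at 0, shut at -1). A call has 1 to 12 rows; each row shifts and turns the commanded pose from where the row before left it, along the tool's axes as they then stand; what a row does not reach is not made up. A row lasts 1/10 s, in which the tool goes at most 50 mm and 8.59 degrees, less where a joint would pass 70% of its speed; a pose out of reach is approached as far as the arm can. A call is refused whole if a number of a shift passes 5 or a number of a turn 8.59, either way. A call with a gripper value outside its range is refused whole. The fingers move at their own pace and stop on an object; "squeeze" is the grip in N (left out, the last holds). Time passes only in rows, so rows that do not move let the fingers close. It gives the time, the measured TCP pose, the force and the opening at its end, in the units of the state.
- r.sense(): the state, without advancing time (a new reading comes with each control period).
- r.grab_frame(name): name is "scene" or "top" or "wrist"; returns (picture, depth): 384x512x3 uint8, red, green, blue; 384x512 float32, mm along the optical axis (not along the pixel's ray), 0 where there is no reading.
- r.camera_model(name): a dict with "fx", "fy", "cx", "cy" (pixels), "R" (3x3) and "t" (3): a world point X has camera coordinates R X + t; the wrist camera has in their place "hand_eye" (4x4, takes a point from camera to tool coordinates, whose origin is the TCP and whose axes are the flange's). Camera axes: x right, y down, z forward; pixel columns grow to the right and rows downward; lengths in mm; the calibration is good to about 2 mm. A picture is of the moment at which its call begins: read the wrist's pose just before it. camera_model takes no time and is no camera call.
- r.sign_off(): hands the job in, once; it reports no verdict.
Trained networks look in the newest picture that a camera, given by its name, has taken for a name from the list of things; names that differ only in an ending like _2 or _b are one class to them, and where a whole thing is asked for, a point or a joint stands for the part that bears it (a point fixed in the world has none). Each returns a list of dicts, best first, with "confidence" (0 to 1); they miss things now and then, are a little off and sometimes report something else, mostly with a low value. They report only what shows in the picture. A call takes as long as a camera call. They do not tell look-alikes from the thing itself.
- r.cut_out(query, camera): "mask" (384x512 bool, what is visible of it) and "bbox" ([left, top, right, bottom] in pixels, round what is visible of it).
- r.place_of(query, camera): "location" ([row, column] in pixels: a listed point, or the origin of a listed thing).
The state is a dict: "clock": time; "qpos": joint angles; "qvel": joint speeds; "joint_efforts": joint torques, N m; "eef_pos": TCP position; "tcp_rot": TCP orientation; "contact_force": force on the tool from outside, world axes, zero at the start; "wrist_torque": the same for the moment, N m; "opening": opening from 0.0 (shut) to 1.0 (fully open).
Only numpy, scipy, OpenCV 4.12 (cv2) and the standard library are available. Lean on these libraries where they do the work, as an engineer would, in place of code of your own. Each camera call takes 0.05 s, during which the arm holds its last target. There are 200 camera calls.

## Working session

There is one attempt and no reset: what is moved stays moved. The work goes in short steps, Python scripts to look and compute and a tool call to move; the robot and the scene stay as the last step left them, time stands still between calls to the robot, and variables do not carry over. Pictures are saved under pics/ and viewed, about 12 in all and at most 16, crops included, and the job is handed in when it is done.

Besides the shell and the picture viewer there is one more tool, called by a JSON object that holds its "fn" and its "kwargs". move_arm: Moves the arm, as the interface text tells. Its arguments: {"type":"object","properties":{"increments":{"type":"array","items":{"type":"object","properties":{"tx":{"type":"number"},"ty":{"type":"number"},"tz":{"type":"number"},"rx":{"type":"number"},"ry":{"type":"number"},"rz":{"type":"number"},"gripper":{"type":"number"}}}},"squeeze":{"type":"number"}},"required":["increments"]}

```bash
mkdir -p pics; ls; python3 - <<'E'
from rig import r
import cv2,numpy as np
print(r.sense())
for n in("scene","top"):
    p,d=r.grab_frame(n); np.savez(f"/tmp/{n}.npz",p=p,d=d); cv2.imwrite(f"pics/{n}0.png",cv2.cvtColor(p,cv2.COLOR_RGB2BGR))
    print(n,{k:np.round(v,3).tolist() for k,v in r.camera_model(n).items()})
print(r.camera_model("wrist"))
E
```

```text
pics
{'clock': 0.0, 'qpos': array([-1.15638166e+00,  3.53646220e-01,  1.63415060e+00, -7.06200015e-05,
        1.15519775e+00, -2.40704339e-03]), 'qvel': array([-0.00098989,  0.00208719,  0.00044848, -0.00113285,  0.00063103,
        0.00062366]), 'joint_efforts': array([ 1.84504570e-03, -6.05237460e+01, -3.42065477e+01,  3.62529454e-05,
        9.09636612e-03,  1.20738005e-05]), 'eef_pos': array([ 252.81558282, -571.05433426,  230.55584042]), 'tcp_rot': array([-3.14019058e+00,  6.11937505e-05,  4.16850308e-01]), 'contact_force': array([ 0.83924992,  0.24465493, -0.26134728]), 'wrist_torque': array([0.00666396, 0.02826109, 0.03847795]), 'opening': 1.0003120630420281}
scene {'fx': 464.64, 'fy': 464.64, 'cx': 256.18, 'cy': 181.505, 'R': [[-0.857, 0.515, 0.015], [0.304, 0.529, -0.792], [-0.416, -0.674, -0.61]], 't': [399.984, -93.091, 1504.852]}
top {'fx': 361.497, 'fy': 361.497, 'cx': 260.054, 'cy': 188.292, 'R': [[-0.0, -1.0, 0.009], [-0.988, -0.001, -0.152], [0.152, -0.009, -0.988]], 't': [-10.883, 484.075, 789.188]}
{'fx': 309.4442889083377, 'fy': 309.4442889083377, 'cx': 257.97157283492913, 'cy': 192.61071885088637, 'hand_eye': array([[-1.38879995e-03, -9.51704686e-01, -3.07011828e-01,
         7.82029448e+01],
       [ 9.99998725e-01, -1.07969716e-03, -1.17664955e-03,
        -2.75316816e-01],
       [ 7.88343089e-04, -3.07013070e-01,  9.51704972e-01,
        -1.42827385e+02],
       [ 0.00000000e+00,  0.00000000e+00,  0.00000000e+00,
         1.00000000e+00]])}
```

View pics/top0.png

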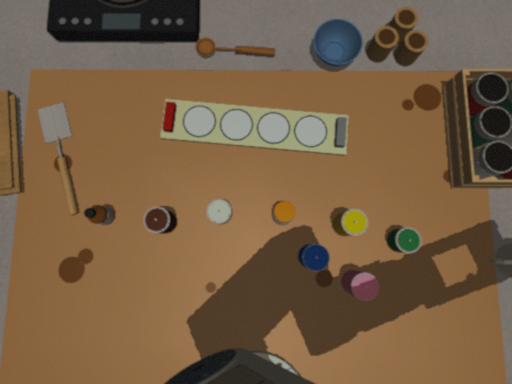

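View pics/scene0.png

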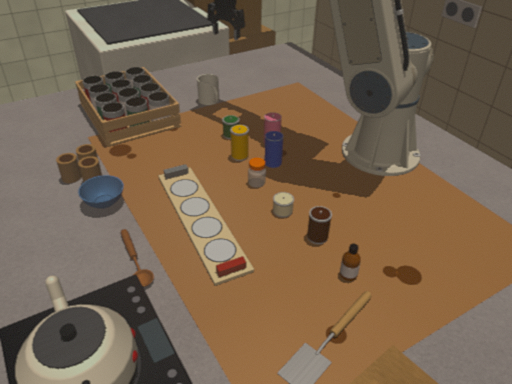

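The top picture shows yellow at (354,222), brown (158,219), green (407,240), ivory (219,211), jar (284,212) and amber bottle (97,214). The board has its red stop at (169,116) and its grey stop at (341,132). The blue (315,258) and pink (363,287) cans are look-alikes to leave alone, as are the crate tins at the right.

```bash
cat > h.py <<'E'
from rig import r
import cv2,numpy as np
from scipy.spatial.transform import Rotation as Ro
def cloud(n,grab=True):
    s=r.sense(); p,d=r.grab_frame(n); c=r.camera_model(n)
    v,u=np.mgrid[:384,:512]; P=np.stack([(u-c["cx"])/c["fx"]*d,(v-c["cy"])/c["fy"]*d,d],-1)
    if n=="wrist":
        H=c["hand_eye"]; P=P@H[:3,:3].T+H[:3,3]
        R=Ro.from_euler("xyz",s["tcp_rot"]).as_matrix(); P=P@R.T+s["eef_pos"]
    else: P=(P-c["t"])@c["R"]
    P[d<=0]=np.nan
    return p,d,P
def circ(q):
    (x,y),rad=cv2.minEnclosingCircle(np.ascontiguousarray(q,np.float32)); return round(x,1),round(y,1),round(rad,1)
E
python3 - <<'E'
from h import *
p,d,P=cloud("top")
hs=dict(candle_yellow=100,candle_brown=81,candle_green=62,candle_ivory=45,clear_jar=75,scent_bottle=95)
for n,h in hs.items():
    for o in r.cut_out(n,"top")[:3]:
        m=o["mask"]; q=P[m]; q=q[np.isfinite(q[:,2])]
        t=q[(q[:,2]>np.percentile(q[:,2],90)-15)]
        print(n,round(o["confidence"],2),o["bbox"],"z95",np.percentile(q[:,2],[5,50,95]).round(),"med",np.median(t,0).round(1),"circ",circ(t[:,:2]),circ(q[:,:2]),p[m].mean(0).round())
for n in("red_stop","row_board"):
    for o in r.cut_out(n,"top")[:2]:
        m=o["mask"]; q=P[m]; q=q[np.isfinite(q[:,2])]
        print(n,round(o["confidence"],2),o["bbox"],np.median(q,0).round(1),cv2.minAreaRect(q[:,:2].astype(np.float32)))
# painted circles
g=cv2.cvtColor(p,cv2.COLOR_RGB2HSV)
w=((g[...,1]<40)&(g[...,2]>120)&(P[...,2]<30)).astype(np.uint8); w[:90]=0;w[160:]=0
n,l,st,ce=cv2.connectedComponentsWithStats(w)
for i in range(1,n):
    if st[i,4]>200:
        q=P[l==i]; print("circle",ce[i],st[i,4],np.nanmean(q,0).round(1),circ(q[np.isfinite(q[:,0])][:,:2]))
E
```

```text
candle_yellow 0.93 [341.1, 271.3, 380.6, 303.3] z95 [ 12. 100. 103.] med [ 273.8 -222.   101. ] circ (272.9, -223.7, 28.1) (268.1, -240.5, 45.6) [102.  64.  71.]
candle_yellow 0.69 [297.6, 247.0, 329.1, 274.8] z95 [ 42. 101. 103.] med [ 331.8 -124.7  101. ] circ (331.1, -125.6, 28.0) (328.5, -136.1, 38.7) [31. 45. 75.]
candle_brown 0.59 [142.7, 209.8, 177.2, 232.8] z95 [14. 82. 84.] med [408.8 208.1  82.2] circ (409.9, 209.9, 27.6) (407.5, 218.8, 37.3) [76. 57. 46.]
candle_green 0.94 [388.3, 227.4, 422.6, 252.4] z95 [18. 62. 65.] med [ 366.7 -331.3   62.7] circ (366.5, -333.8, 28.3) (363.4, -347.1, 42.0) [55. 85. 58.]
candle_ivory 0.96 [206.2, 195.6, 232.9, 224.9] z95 [34. 46. 48.] med [431.2  81.   46.1] circ (431.6, 80.9, 27.9) (435.6, 81.4, 31.5) [151. 154. 138.]
candle_ivory 0.65 [272.8, 198.4, 296.0, 223.4] z95 [39. 75. 77.] med [426.6 -64.2  75.5] circ (427.8, -63.7, 23.2) (426.7, -61.8, 26.1) [148. 101.  33.]
clear_jar 0.7 [274.7, 200.2, 296.1, 223.7] z95 [48. 75. 78.] med [426.4 -62.2  75.6] circ (426.7, -63.1, 22.4) (426.4, -61.1, 23.4) [152. 102.  28.]
scent_bottle 0.76 [84
[... 151 characters left out ...]
03.1, 178.3, 133.6] [656.7 202.8  34.2] ((657.70556640625, 205.076171875), (23.05711555480957, 69.05571746826172), 84.9908447265625)
row_board 0.75 [159.4, 98.5, 352.1, 157.8] [636.   -1.3  12.9] ((641.3262939453125, -1.3260955810546875), (454.5951843261719, 105.48141479492188), 84.8900146484375)
circle [ 54.18591224 122.39953811] 866 [651.2 490.1   4.1] (651.3, 490.2, 52.0)
circle [198.921875   120.82244318] 704 [652.7 136.7  13.4] (653.1, 136.4, 37.2)
circle [235.943101   124.17211949] 703 [644.5  47.2  13.5] (644.8, 47.3, 37.3)
circle [273.03703704 127.49430199] 702 [636.4 -42.4  13.4] (636.6, -42.8, 37.2)
circle [310.24682652 130.89703808] 709 [ 628.2 -132.3   13.3] (629.0, -132.2, 37.6)
```

{"fn": "move_arm", "kwargs": {"increments": [{"rz": -7.6,"gripper": 1},{"rz": -7.6},{"rz": -7.6},{"rz": -7.6},{"rz": -7.6},{"rz": -7.6},{"rz": -7.6},{"rz": -7.7},{"tz": -2},{}]}}

```text
invalid input
```

```bash
cat >> h.py <<'E'
def go(x,y,z):
    s=r.sense(); dl=np.array([x,y,z])-s["eef_pos"]; R=Ro.from_euler("xyz",s["tcp_rot"]).as_matrix()
    print("at",s["eef_pos"].round(1),"rpy deg",np.degrees(s["tcp_rot"]).round(1),"t",s["clock"],"tool cm",(R.T@dl/10).round(2))
E
python3 - <<'E'
from h import *
p,d,P=cloud("top")
g=cv2.cvtColor(p,cv2.COLOR_RGB2HSV)
m=(g[...,0]>24)&(g[...,0]<34)&(g[...,1]>150)&(P[...,2]>85)&(P[...,2]<110)
print(m.sum(),np.argwhere(m).mean(0),np.nanmedian(P[m],0),circ(P[m][:,:2]))
# rim too: all tops near it
c=np.nanmedian(P[m],0); k=(np.hypot(P[...,0]-c[0],P[...,1]-c[1])<40)&(P[...,2]>90)
print(circ(P[k][:,:2]),k.sum())
go(425,20,260)
cv2.imwrite("pics/crop.png",cv2.resize(cv2.cvtColor(p[180:310,80:440],cv2.COLOR_RGB2BGR),None,fx=2.2,fy=2.2))
E
```

```text
374 [221.65508021 354.48128342] [ 403.47138114 -206.64941201  100.90013896] (403.9, -206.9, 23.1)
(403.4, -207.9, 28.1) 575
at [ 253.  -571.5  231.3] rpy deg [180.   -0.   23.9] t 0.6 tool cm [ 39.67 -47.12  -2.87]
```

View pics/crop.png

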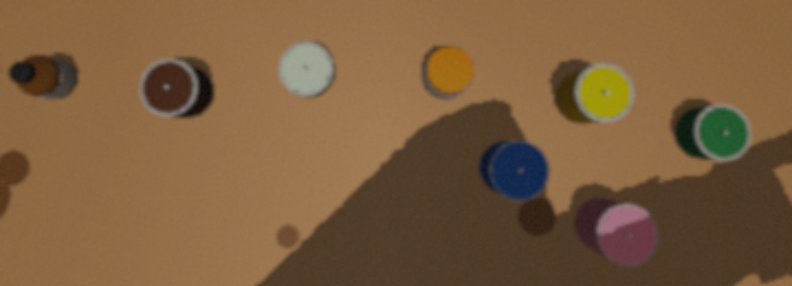

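The crop confirms the choice. Yellow wax is at crop (605,92), brown (168,87), green (721,131) and ivory (306,69). The blue (515,170) and pink (627,234) cans are decoys. The move was refused, so I'll try it with an explicit squeeze value and no empty row.

{"fn": "move_arm", "kwargs": {"increments": [{"tx": 0,"ty": 0,"tz": 0,"rx": 0,"ry": 0,"rz": -7.6,"gripper": 1},{"tx": 0,"ty": 0,"tz": 0,"rx": 0,"ry": 0,"rz": -7.6,"gripper": 1},{"tx": 0,"ty": 0,"tz": 0,"rx": 0,"ry": 0,"rz": -7.6,"gripper": 1},{"tx": 0,"ty": 0,"tz": 0,"rx": 0,"ry": 0,"rz": -7.6,"gripper": 1},{"tx": 0,"ty": 0,"tz": 0,"rx": 0,"ry": 0,"rz": -7.6,"gripper": 1},{"tx": 0,"ty": 0,"tz": 0,"rx": 0,"ry": 0,"rz": -7.6,"gripper": 1},{"tx": 0,"ty": 0,"tz": 0,"rx": 0,"ry": 0,"rz": -7.6,"gripper": 1},{"tx": 0,"ty": 0,"tz": -2,"rx": 0,"ry": 0,"rz": -7.7,"gripper": 1}], "squeeze": 40}}

```text
clock: 1.4
eef_pos: [252.4, -570.0, 249.0]
tcp_rot: [-3.139, -0.004, 1.485]
contact_force: [0.4, 0.2, -0.1]
opening: 1.001
```

```bash
python3 - <<'E'
from h import *
go(431.5,81,250)
E
```

```text
at [ 252.4 -570.   249. ] rpy deg [-179.9   -0.2   85.1] t 1.4 tool cm [66.4  12.28  0.14]
```

{"fn": "move_arm", "kwargs": {"increments": [{"tx": 4.5,"ty": 0.8,"gripper": 1},{"tx": 4.5,"ty": 0.8,"gripper": 1},{"tx": 4.5,"ty": 0.8,"gripper": 1},{"tx": 4.5,"ty": 0.8,"gripper": 1},{"tx": 4.5,"ty": 0.8,"gripper": 1},{"tx": 4.5,"ty": 0.8,"gripper": 1},{"tx": 4.5,"ty": 0.8,"gripper": 1},{"tx": 4.5,"ty": 0.8,"gripper": 1},{"tx": 4.5,"ty": 0.8,"gripper": 1},{"tx": 4.5,"ty": 0.8,"gripper": 1},{"tx": 4.5,"ty": 0.8,"gripper": 1},{"tx": 4.5,"ty": 0.8,"gripper": 1}], "squeeze": 40}}

```text
invalid input
```

{"fn": "move_arm", "kwargs": {"increments": [{"tx": 4,"ty": 0.8,"gripper": 1},{"tx": 3.4,"ty": 0.8,"gripper": 1},{"tx": 3,"ty": 0.6,"gripper": 1},{"tx": 1,"ty": 0,"gripper": 1},{"tx": 0,"gripper": 1},{"tx": 0,"gripper": 1}], "squeeze": 40}}

```text
invalid input
```

```bash
python3 - <<'E'
from h import *
go(431.5,81,250)
p,d,P=cloud("wrist")
k=(np.hypot(P[...,0]-431,P[...,1]-81)<45)&(abs(P[...,2]-45)<12)
print(k.sum(),circ(P[k][:,:2]),np.median(P[k],0))
cv2.imwrite("pics/w1.png",cv2.cvtColor(p,cv2.COLOR_RGB2BGR))
E
```

```text
at [ 252.4 -570.   249. ] rpy deg [-179.9   -0.2   85.1] t 1.4 tool cm [66.4  12.28  0.14]
0 (0.0, 0.0, 0.0) [nan nan nan]
  return _methods._mean(a, axis=axis, dtype=dtype,
  ret = um.true_divide(
```

View pics/w1.png

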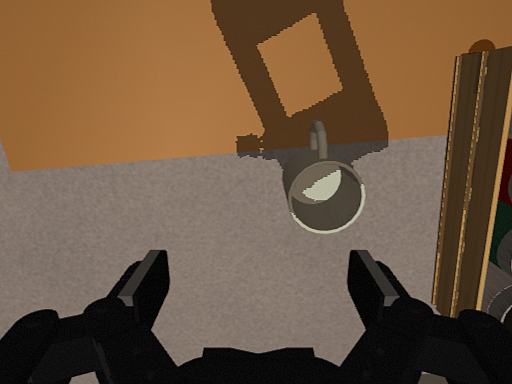

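The picture was taken before the move, so it shows only a mug at (327,195) and the open fingers. Every row needs all of its keys, so I'll give them from here on.

{"fn": "move_arm", "kwargs": {"increments": [{"tx": 4.5,"ty": 0.8,"tz": 0,"rx": 0,"ry": 0,"rz": 0,"gripper": 1},{"tx": 4.5,"ty": 0.8,"tz": 0,"rx": 0,"ry": 0,"rz": 0,"gripper": 1},{"tx": 4.5,"ty": 0.8,"tz": 0,"rx": 0,"ry": 0,"rz": 0,"gripper": 1},{"tx": 4.5,"ty": 0.8,"tz": 0,"rx": 0,"ry": 0,"rz": 0,"gripper": 1},{"tx": 4.5,"ty": 0.8,"tz": 0,"rx": 0,"ry": 0,"rz": 0,"gripper": 1},{"tx": 4.5,"ty": 0.8,"tz": 0,"rx": 0,"ry": 0,"rz": 0,"gripper": 1},{"tx": 4.5,"ty": 0.8,"tz": 0,"rx": 0,"ry": 0,"rz": 0,"gripper": 1},{"tx": 4.5,"ty": 0.8,"tz": 0,"rx": 0,"ry": 0,"rz": 0,"gripper": 1},{"tx": 4.5,"ty": 0.8,"tz": 0,"rx": 0,"ry": 0,"rz": 0,"gripper": 1},{"tx": 4.5,"ty": 0.8,"tz": 0,"rx": 0,"ry": 0,"rz": 0,"gripper": 1},{"tx": 4.5,"ty": 0.8,"tz": 0,"rx": 0,"ry": 0,"rz": 0,"gripper": 1},{"tx": 4.5,"ty": 0.8,"tz": 0,"rx": 0,"ry": 0,"rz": 0,"gripper": 1}], "squeeze": 40}}

```text
clock: 2.65
eef_pos: [398.1, -40.7, 251.6]
tcp_rot: [3.14, 0.0, 1.477]
contact_force: [0.5, -1.0, -0.4]
opening: 0.998
```

{"fn": "move_arm", "kwargs": {"increments": [{"tx": 4,"ty": 0.8,"tz": 0,"rx": 0,"ry": 0,"rz": 0,"gripper": 1},{"tx": 3.4,"ty": 0.8,"tz": 0,"rx": 0,"ry": 0,"rz": 0,"gripper": 1},{"tx": 3,"ty": 0.6,"tz": 0,"rx": 0,"ry": 0,"rz": 0,"gripper": 1},{"tx": 1,"ty": 0,"tz": 0,"rx": 0,"ry": 0,"rz": 0,"gripper": 1},{"tx": 0,"ty": 0,"tz": 0,"rx": 0,"ry": 0,"rz": 0,"gripper": 1},{"tx": 0,"ty": 0,"tz": 0,"rx": 0,"ry": 0,"rz": 0,"gripper": 1}], "squeeze": 40}}

```text
clock: 3.25
eef_pos: [429.6, 68.3, 251.1]
tcp_rot: [-3.141, 0.001, 1.479]
contact_force: [-0.3, 0.9, 0.2]
opening: 1.0
```

```bash
python3 - <<'E'
from h import *
go(431.5,81,60)
p,d,P=cloud("wrist")
k=(np.hypot(P[...,0]-431,P[...,1]-81)<45)&(abs(P[...,2]-45)<12)
print(k.sum(),circ(P[k][:,:2]),np.median(P[k],0))
cv2.imwrite("pics/w2.png",cv2.cvtColor(p,cv2.COLOR_RGB2BGR))
E
```

```text
at [429.6  68.3 251.1] rpy deg [-180.     0.    84.8] t 3.25 tool cm [ 1.29  0.08 19.11]
1858 (429.6, 80.1, 28.0) [429.80950307  81.00075816  45.65424488]
```

View pics/w2.png

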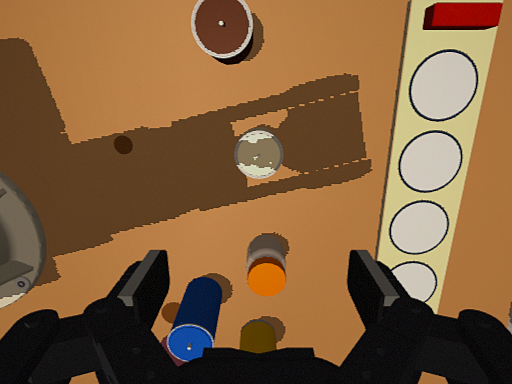

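The wrist picture shows ivory at (258,155), clear of brown (222,25) and the jar (267,275). Its position agrees with the top camera to 2 mm. I'll centre on it, go down and grip.

{"fn": "move_arm", "kwargs": {"increments": [{"tx": 1.25,"ty": 0,"tz": 0,"rx": 0,"ry": 0,"rz": 0,"gripper": 1},{"tx": 0,"ty": 0,"tz": 4,"rx": 0,"ry": 0,"rz": 0,"gripper": 1},{"tx": 0,"ty": 0,"tz": 4,"rx": 0,"ry": 0,"rz": 0,"gripper": 1},{"tx": 0,"ty": 0,"tz": 4,"rx": 0,"ry": 0,"rz": 0,"gripper": 1},{"tx": 0,"ty": 0,"tz": 4,"rx": 0,"ry": 0,"rz": 0,"gripper": 1},{"tx": 0,"ty": 0,"tz": 3,"rx": 0,"ry": 0,"rz": 0,"gripper": 1},{"tx": 0,"ty": 0,"tz": 2,"rx": 0,"ry": 0,"rz": 0,"gripper": 1},{"tx": 0,"ty": 0,"tz": 1.5,"rx": 0,"ry": 0,"rz": 0,"gripper": 1},{"tx": 0,"ty": 0,"tz": 1,"rx": 0,"ry": 0,"rz": 0,"gripper": 1},{"tx": 0,"ty": 0,"tz": 0.5,"rx": 0,"ry": 0,"rz": 0,"gripper": 1},{"tx": 0,"ty": 0,"tz": 0,"rx": 0,"ry": 0,"rz": 0,"gripper": 1},{"tx": 0,"ty": 0,"tz": 0,"rx": 0,"ry": 0,"rz": 0,"gripper": 1}], "squeeze": 40}}

```text
clock: 4.5
eef_pos: [431.6, 81.5, 11.8]
tcp_rot: [3.141, -0.0, 1.479]
contact_force: [-0.3, -0.6, 0.2]
opening: 1.002
```

{"fn": "move_arm", "kwargs": {"increments": [{"tx": 0,"ty": 0,"tz": 0,"rx": 0,"ry": 0,"rz": 0,"gripper": 0.5},{"tx": 0,"ty": 0,"tz": 0,"rx": 0,"ry": 0,"rz": 0,"gripper": 0.2},{"tx": 0,"ty": 0,"tz": 0,"rx": 0,"ry": 0,"rz": 0,"gripper": -1},{"tx": 0,"ty": 0,"tz": 0,"rx": 0,"ry": 0,"rz": 0,"gripper": -1},{"tx": 0,"ty": 0,"tz": 0,"rx": 0,"ry": 0,"rz": 0,"gripper": -1},{"tx": 0,"ty": 0,"tz": 0,"rx": 0,"ry": 0,"rz": 0,"gripper": -1},{"tx": 0,"ty": 0,"tz": 0,"rx": 0,"ry": 0,"rz": 0,"gripper": -1}], "squeeze": 40}}

```text
clock: 5.2
eef_pos: [431.5, 81.6, 12.0]
tcp_rot: [3.141, -0.0, 1.48]
contact_force: [-1.9, -0.5, 9.5]
opening: 0.622
```

```bash
python3 - <<'E'
from h import *
go(431.5,81,60); s=r.sense(); print(s["opening"],s["contact_force"])
E
```

```text
at [431.5  81.6  12. ] rpy deg [180.   -0.   84.8] t 5.2 tool cm [-0.06  0.01 -4.8 ]
0.6218022708637565 [-1.9434257  -0.49257655  9.45575208]
```

The grip opening is about 53 mm, so ivory is held. I'll lift it, carry it to above its circle and lower part-way.

{"fn": "move_arm", "kwargs": {"increments": [{"tx": 0,"ty": 0,"tz": -1,"rx": 0,"ry": 0,"rz": 0,"gripper": -1},{"tx": 0,"ty": 0,"tz": -3,"rx": 0,"ry": 0,"rz": 0,"gripper": -1},{"tx": 0,"ty": 0,"tz": -4,"rx": 0,"ry": 0,"rz": 0,"gripper": -1},{"tx": 0,"ty": 0,"tz": -4,"rx": 0,"ry": 0,"rz": 0,"gripper": -1},{"tx": 0,"ty": 0,"tz": -2,"rx": 0,"ry": 0,"rz": 0,"gripper": -1},{"tx": -1.5,"ty": 1.6,"tz": 0,"rx": 0,"ry": 0,"rz": 0,"gripper": -1},{"tx": -3,"ty": 3,"tz": 0,"rx": 0,"ry": 0,"rz": 0,"gripper": -1},{"tx": -3,"ty": 3.5,"tz": 0,"rx": 0,"ry": 0,"rz": 0,"gripper": -1},{"tx": -3,"ty": 3.5,"tz": 0,"rx": 0,"ry": 0,"rz": 0,"gripper": -1},{"tx": -3,"ty": 3.5,"tz": 0,"rx": 0,"ry": 0,"rz": 0,"gripper": -1},{"tx": -3,"ty": 3.5,"tz": 0,"rx": 0,"ry": 0,"rz": 0,"gripper": -1},{"tx": -2,"ty": 2,"tz": 0,"rx": 0,"ry": 0,"rz": 0,"gripper": -1}], "squeeze": 40}}

```text
clock: 6.4
eef_pos: [621.5, -123.9, 152.1]
tcp_rot: [3.14, 0.0, 1.479]
contact_force: [0.1, 0.5, -1.1]
opening: 0.615
```

{"fn": "move_arm", "kwargs": {"increments": [{"tx": -1,"ty": 1,"tz": 0,"rx": 0,"ry": 0,"rz": 0,"gripper": -1},{"tx": 0,"ty": 0,"tz": 2,"rx": 0,"ry": 0,"rz": 0,"gripper": -1},{"tx": 0,"ty": 0,"tz": 4,"rx": 0,"ry": 0,"rz": 0,"gripper": -1},{"tx": 0,"ty": 0,"tz": 2,"rx": 0,"ry": 0,"rz": 0,"gripper": -1},{"tx": 0,"ty": 0,"tz": 0,"rx": 0,"ry": 0,"rz": 0,"gripper": -1},{"tx": 0,"ty": 0,"tz": 0,"rx": 0,"ry": 0,"rz": 0,"gripper": -1}], "squeeze": 40}}

```text
clock: 7.0
eef_pos: [628.3, -131.8, 71.9]
tcp_rot: [-3.141, -0.0, 1.48]
contact_force: [0.9, -0.1, 0.1]
opening: 0.621
```

```bash
python3 - <<'E'
from h import *
go(628.5,-132.3,25); print(r.sense()["opening"],r.sense()["contact_force"])
p,d,P=cloud("wrist")
cv2.imwrite("pics/w3.png",cv2.cvtColor(p,cv2.COLOR_RGB2BGR))
E
```

```text
at [ 628.3 -131.8   71.9] rpy deg [-180.    -0.    84.8] t 7.0 tool cm [-0.05  0.03  4.69]
0.6212601565972659 [ 0.89902101 -0.14654582  0.06063394]
```

View pics/w3.png

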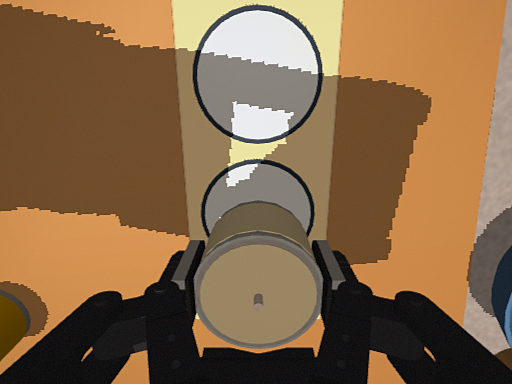

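The picture shows ivory at (258,290), centred in the jaws over the end circle at (258,210); green's circle is at (258,75). I'll lower it, release and back away.

{"fn": "move_arm", "kwargs": {"increments": [{"tx": 0,"ty": 0,"tz": 2,"rx": 0,"ry": 0,"rz": 0,"gripper": -1},{"tx": 0,"ty": 0,"tz": 1.5,"rx": 0,"ry": 0,"rz": 0,"gripper": -1},{"tx": 0,"ty": 0,"tz": 0.6,"rx": 0,"ry": 0,"rz": 0,"gripper": -1},{"tx": 0,"ty": 0,"tz": 0.3,"rx": 0,"ry": 0,"rz": 0,"gripper": -1},{"tx": 0,"ty": 0,"tz": 0.2,"rx": 0,"ry": 0,"rz": 0,"gripper": -1},{"tx": 0,"ty": 0,"tz": 0.1,"rx": 0,"ry": 0,"rz": 0,"gripper": -1},{"tx": 0,"ty": 0,"tz": 0,"rx": 0,"ry": 0,"rz": 0,"gripper": -1},{"tx": 0,"ty": 0,"tz": 0,"rx": 0,"ry": 0,"rz": 0,"gripper": -1}], "squeeze": 40}}

```text
clock: 7.85
eef_pos: [628.8, -132.4, 24.7]
tcp_rot: [3.141, 0.0, 1.48]
contact_force: [-0.3, -0.3, -2.1]
opening: 0.621
```

{"fn": "move_arm", "kwargs": {"increments": [{"tx": 0,"ty": 0,"tz": 0.08,"rx": 0,"ry": 0,"rz": 0,"gripper": -1},{"tx": 0,"ty": 0,"tz": 0,"rx": 0,"ry": 0,"rz": 0,"gripper": 0.3},{"tx": 0,"ty": 0,"tz": 0,"rx": 0,"ry": 0,"rz": 0,"gripper": 0.5},{"tx": 0,"ty": 0,"tz": 0,"rx": 0,"ry": 0,"rz": 0,"gripper": 1},{"tx": 0,"ty": 0,"tz": 0,"rx": 0,"ry": 0,"rz": 0,"gripper": 1},{"tx": 0,"ty": 0,"tz": 0,"rx": 0,"ry": 0,"rz": 0,"gripper": 1},{"tx": 0,"ty": 0,"tz": -2,"rx": 0,"ry": 0,"rz": 0,"gripper": 1},{"tx": 0,"ty": 0,"tz": -4,"rx": 0,"ry": 0,"rz": 0,"gripper": 1},{"tx": 0,"ty": 0,"tz": -5,"rx": 0,"ry": 0,"rz": 0,"gripper": 1},{"tx": 0,"ty": 0,"tz": -4.6,"rx": 0,"ry": 0,"rz": 0,"gripper": 1},{"tx": 0,"ty": 0,"tz": 0,"rx": 0,"ry": 0,"rz": 0,"gripper": 1}], "squeeze": 40}}

```text
clock: 8.95
eef_pos: [632.5, -133.2, 186.7]
tcp_rot: [3.13, 0.001, 1.48]
contact_force: [0.6, -0.1, 0.1]
opening: 0.998
```

```bash
python3 - <<'E'
from h import *
go(366.6,-332.5,180)
p,d,P=cloud("wrist")
k=(np.hypot(P[...,0]-628,P[...,1]+132)<45)&(abs(P[...,2]-57)<8)
print(k.sum(),circ(P[k][:,:2]),np.median(P[k],0))
E
```

```text
at [ 632.5 -133.2  186.7] rpy deg [1.794e+02 1.000e-01 8.480e+01] t 8.95 tool cm [-22.27 -24.67   0.43]
2785 (627.5, -134.0, 27.9) [ 627.62184973 -132.66982958   57.6059103 ]
```

Ivory stands within 2 mm of its circle's centre. Green is next.

{"fn": "move_arm", "kwargs": {"increments": [{"tx": -2,"ty": -2.3,"tz": 0,"rx": 0,"ry": 0,"rz": 0,"gripper": 1},{"tx": -3,"ty": -3.5,"tz": 0,"rx": 0,"ry": 0,"rz": 0,"gripper": 1},{"tx": -3,"ty": -3.5,"tz": 0,"rx": 0,"ry": 0,"rz": 0,"gripper": 1},{"tx": -3,"ty": -3.5,"tz": 0,"rx": 0,"ry": 0,"rz": 0,"gripper": 1},{"tx": -3,"ty": -3.5,"tz": 0,"rx": 0,"ry": 0,"rz": 0,"gripper": 1},{"tx": -3,"ty": -3.5,"tz": 0,"rx": 0,"ry": 0,"rz": 0,"gripper": 1},{"tx": -3,"ty": -3,"tz": 0,"rx": 0,"ry": 0,"rz": 0,"gripper": 1},{"tx": -2.2,"ty": -1.6,"tz": 0,"rx": 0,"ry": 0,"rz": 0,"gripper": 1},{"tx": 0,"ty": 0,"tz": 0,"rx": 0,"ry": 0,"rz": 0,"gripper": 1},{"tx": 0,"ty": 0,"tz": 0,"rx": 0,"ry": 0,"rz": 0,"gripper": 1}], "squeeze": 40}}

```text
clock: 10.0
eef_pos: [364.6, -331.1, 178.6]
tcp_rot: [-3.14, -0.001, 1.478]
contact_force: [-0.2, -0.6, -0.1]
opening: 1.001
```

```bash
python3 - <<'E'
from h import *
go(366.6,-332.5,21)
p,d,P=cloud("wrist")
k=(np.hypot(P[...,0]-366,P[...,1]+333)<45)&(abs(P[...,2]-62)<8)
print(k.sum(),circ(P[k][:,:2]),np.median(P[k],0),np.median(p[k],0))
k=(np.hypot(P[...,0]-403,P[...,1]+207)<45)&(abs(P[...,2]-100)<8)
print(k.sum(),circ(P[k][:,:2]),np.median(P[k],0),np.median(p[k],0))
E
```

```text
at [ 364.6 -331.1  178.6] rpy deg [-1.799e+02 -1.000e-01  8.470e+01] t 10.0 tool cm [-0.14  0.23 15.76]
3025 (365.1, -335.1, 28.0) [ 365.34025272 -333.48927767   62.5780626 ] [15. 54. 24.]
4670 (402.6, -209.2, 27.9) [ 401.35811555 -215.08321945  100.66657228] [133.  93.   0.]
```

{"fn": "move_arm", "kwargs": {"increments": [{"tx": -0.25,"ty": 0.15,"tz": 1,"rx": 0,"ry": 0,"rz": 0,"gripper": 1},{"tx": 0,"ty": 0,"tz": 3,"rx": 0,"ry": 0,"rz": 0,"gripper": 1},{"tx": 0,"ty": 0,"tz": 4,"rx": 0,"ry": 0,"rz": 0,"gripper": 1},{"tx": 0,"ty": 0,"tz": 3,"rx": 0,"ry": 0,"rz": 0,"gripper": 1},{"tx": 0,"ty": 0,"tz": 2.5,"rx": 0,"ry": 0,"rz": 0,"gripper": 1},{"tx": 0,"ty": 0,"tz": 1.5,"rx": 0,"ry": 0,"rz": 0,"gripper": 1},{"tx": 0,"ty": 0,"tz": 0.6,"rx": 0,"ry": 0,"rz": 0,"gripper": 1},{"tx": 0,"ty": 0,"tz": 0,"rx": 0,"ry": 0,"rz": 0,"gripper": 1},{"tx": 0,"ty": 0,"tz": 0,"rx": 0,"ry": 0,"rz": 0,"gripper": 1}], "squeeze": 40}}

```text
clock: 10.95
eef_pos: [367.1, -333.8, 23.8]
tcp_rot: [3.141, 0.0, 1.48]
contact_force: [0.8, -0.3, 0.4]
opening: 1.003
```

{"fn": "move_arm", "kwargs": {"increments": [{"tx": 0,"ty": 0,"tz": 0,"rx": 0,"ry": 0,"rz": 0,"gripper": 0.5},{"tx": 0,"ty": 0,"tz": 0,"rx": 0,"ry": 0,"rz": 0,"gripper": 0.2},{"tx": 0,"ty": 0,"tz": 0,"rx": 0,"ry": 0,"rz": 0,"gripper": -1},{"tx": 0,"ty": 0,"tz": 0,"rx": 0,"ry": 0,"rz": 0,"gripper": -1},{"tx": 0,"ty": 0,"tz": 0,"rx": 0,"ry": 0,"rz": 0,"gripper": -1},{"tx": 0,"ty": 0,"tz": 0,"rx": 0,"ry": 0,"rz": 0,"gripper": -1},{"tx": 0,"ty": 0,"tz": 0,"rx": 0,"ry": 0,"rz": 0,"gripper": -1}], "squeeze": 40}}

```text
clock: 11.65
eef_pos: [367.0, -334.2, 24.4]
tcp_rot: [3.14, 0.001, 1.48]
contact_force: [-0.4, 2.0, 6.6]
opening: 0.628
```

```bash
python3 - <<'E'
from h import *
go(636.5,-42.3,34.5); print(r.sense()["opening"])
E
```

```text
at [ 367.  -334.2   24.4] rpy deg [179.9   0.   84.8] t 11.65 tool cm [31.52 24.18 -1.  ]
0.6282527300257648
```

{"fn": "move_arm", "kwargs": {"increments": [{"tx": 0,"ty": 0,"tz": -1,"rx": 0,"ry": 0,"rz": 0,"gripper": -1},{"tx": 0,"ty": 0,"tz": -3,"rx": 0,"ry": 0,"rz": 0,"gripper": -1},{"tx": 0,"ty": 0,"tz": -4,"rx": 0,"ry": 0,"rz": 0,"gripper": -1},{"tx": 0,"ty": 0,"tz": -4,"rx": 0,"ry": 0,"rz": 0,"gripper": -1},{"tx": 0,"ty": 0,"tz": -3,"rx": 0,"ry": 0,"rz": 0,"gripper": -1},{"tx": 1.5,"ty": 1.2,"tz": 0,"rx": 0,"ry": 0,"rz": 0,"gripper": -1},{"tx": 3,"ty": 2.4,"tz": 0,"rx": 0,"ry": 0,"rz": 0,"gripper": -1},{"tx": 3.5,"ty": 2.7,"tz": 0,"rx": 0,"ry": 0,"rz": 0,"gripper": -1},{"tx": 3.5,"ty": 2.7,"tz": 0,"rx": 0,"ry": 0,"rz": 0,"gripper": -1},{"tx": 3.5,"ty": 2.7,"tz": 0,"rx": 0,"ry": 0,"rz": 0,"gripper": -1},{"tx": 3.5,"ty": 2.7,"tz": 0,"rx": 0,"ry": 0,"rz": 0,"gripper": -1},{"tx": 3.5,"ty": 2.7,"tz": 0,"rx": 0,"ry": 0,"rz": 0,"gripper": -1}], "squeeze": 40}}

```text
clock: 12.85
eef_pos: [557.7, -128.8, 174.3]
tcp_rot: [3.141, 0.0, 1.48]
contact_force: [0.8, -0.9, -2.0]
opening: 0.625
```

{"fn": "move_arm", "kwargs": {"increments": [{"tx": 3.5,"ty": 2.7,"tz": 0,"rx": 0,"ry": 0,"rz": 0,"gripper": -1},{"tx": 3.5,"ty": 2.7,"tz": 0,"rx": 0,"ry": 0,"rz": 0,"gripper": -1},{"tx": 2.5,"ty": 1.7,"tz": 0,"rx": 0,"ry": 0,"rz": 0,"gripper": -1},{"tx": 0,"ty": 0,"tz": 1,"rx": 0,"ry": 0,"rz": 0,"gripper": -1},{"tx": 0,"ty": 0,"tz": 3,"rx": 0,"ry": 0,"rz": 0,"gripper": -1},{"tx": 0,"ty": 0,"tz": 4,"rx": 0,"ry": 0,"rz": 0,"gripper": -1},{"tx": 0,"ty": 0,"tz": 2,"rx": 0,"ry": 0,"rz": 0,"gripper": -1},{"tx": 0,"ty": 0,"tz": 0,"rx": 0,"ry": 0,"rz": 0,"gripper": -1},{"tx": 0,"ty": 0,"tz": 0,"rx": 0,"ry": 0,"rz": 0,"gripper": -1}], "squeeze": 40}}

```text
clock: 13.75
eef_pos: [636.0, -42.7, 74.0]
tcp_rot: [-3.141, 0.0, 1.479]
contact_force: [-0.1, 0.2, -0.5]
opening: 0.623
```

```bash
python3 - <<'E'
from h import *
go(636.5,-42.3,36.4); print(r.sense()["opening"])
E
```

```text
at [636.  -42.7  74. ] rpy deg [-180.     0.    84.8] t 13.75 tool cm [0.04 0.05 3.76]
0.6234571579485393
```

{"fn": "move_arm", "kwargs": {"increments": [{"tx": 0,"ty": 0,"tz": 1.5,"rx": 0,"ry": 0,"rz": 0,"gripper": -1},{"tx": 0,"ty": 0,"tz": 1.3,"rx": 0,"ry": 0,"rz": 0,"gripper": -1},{"tx": 0,"ty": 0,"tz": 0.5,"rx": 0,"ry": 0,"rz": 0,"gripper": -1},{"tx": 0,"ty": 0,"tz": 0.25,"rx": 0,"ry": 0,"rz": 0,"gripper": -1},{"tx": 0,"ty": 0,"tz": 0.15,"rx": 0,"ry": 0,"rz": 0,"gripper": -1},{"tx": 0,"ty": 0,"tz": 0.1,"rx": 0,"ry": 0,"rz": 0,"gripper": -1},{"tx": 0,"ty": 0,"tz": 0,"rx": 0,"ry": 0,"rz": 0,"gripper": -1},{"tx": 0,"ty": 0,"tz": 0,"rx": 0,"ry": 0,"rz": 0,"gripper": -1}], "squeeze": 40}}

```text
clock: 14.55
eef_pos: [636.1, -42.1, 36.5]
tcp_rot: [-3.141, 0.0, 1.48]
contact_force: [-4.2, 0.8, 6.9]
opening: 0.626
```

{"fn": "move_arm", "kwargs": {"increments": [{"tx": 0,"ty": 0,"tz": 0,"rx": 0,"ry": 0,"rz": 0,"gripper": 0.3},{"tx": 0,"ty": 0,"tz": 0,"rx": 0,"ry": 0,"rz": 0,"gripper": 0.5},{"tx": 0,"ty": 0,"tz": 0,"rx": 0,"ry": 0,"rz": 0,"gripper": 1},{"tx": 0,"ty": 0,"tz": 0,"rx": 0,"ry": 0,"rz": 0,"gripper": 1},{"tx": 0,"ty": 0,"tz": 0,"rx": 0,"ry": 0,"rz": 0,"gripper": 1},{"tx": 0,"ty": 0,"tz": -2,"rx": 0,"ry": 0,"rz": 0,"gripper": 1},{"tx": 0,"ty": 0,"tz": -4,"rx": 0,"ry": 0,"rz": 0,"gripper": 1},{"tx": 0,"ty": 0,"tz": -4,"rx": 0,"ry": 0,"rz": 0,"gripper": 1},{"tx": 0,"ty": 0,"tz": -4,"rx": 0,"ry": 0,"rz": 0,"gripper": 1},{"tx": 0,"ty": 0,"tz": 0,"rx": 0,"ry": 0,"rz": 0,"gripper": 1},{"tx": 0,"ty": 0,"tz": 0,"rx": 0,"ry": 0,"rz": 0,"gripper": 1}], "squeeze": 40}}

```text
clock: 15.65
eef_pos: [636.8, -42.2, 176.5]
tcp_rot: [3.139, -0.0, 1.48]
contact_force: [-0.4, 0.7, -0.5]
opening: 1.0
```

```bash
python3 - <<'E'
from h import *
go(410,209.5,180)
p,d,P=cloud("wrist")
k=(np.hypot(P[...,0]-636,P[...,1]+42)<45)&(abs(P[...,2]-74)<8)
print(k.sum(),circ(P[k][:,:2]),np.median(P[k],0))
E
```

```text
at [636.8 -42.2 176.5] rpy deg [179.9  -0.   84.8] t 15.65 tool cm [ 23.   -24.88  -0.4 ]
3342 (635.1, -43.1, 28.1) [635.08768268 -41.38048927  74.62453545]
```

Green is placed within 2 mm. Brown is next.

{"fn": "move_arm", "kwargs": {"increments": [{"tx": 2,"ty": -2.2,"tz": 0,"rx": 0,"ry": 0,"rz": 0,"gripper": 1},{"tx": 3,"ty": -3.4,"tz": 0,"rx": 0,"ry": 0,"rz": 0,"gripper": 1},{"tx": 3.2,"ty": -3.4,"tz": 0,"rx": 0,"ry": 0,"rz": 0,"gripper": 1},{"tx": 3.2,"ty": -3.4,"tz": 0,"rx": 0,"ry": 0,"rz": 0,"gripper": 1},{"tx": 3.2,"ty": -3.4,"tz": 0,"rx": 0,"ry": 0,"rz": 0,"gripper": 1},{"tx": 3.2,"ty": -3.4,"tz": 0,"rx": 0,"ry": 0,"rz": 0,"gripper": 1},{"tx": 3.2,"ty": -3.4,"tz": 0,"rx": 0,"ry": 0,"rz": 0,"gripper": 1},{"tx": 2,"ty": -2.2,"tz": 0,"rx": 0,"ry": 0,"rz": 0,"gripper": 1},{"tx": 0,"ty": 0,"tz": 0,"rx": 0,"ry": 0,"rz": 0,"gripper": 1},{"tx": 0,"ty": 0,"tz": 0,"rx": 0,"ry": 0,"rz": 0,"gripper": 1}], "squeeze": 40}}

```text
clock: 16.7
eef_pos: [409.3, 209.5, 174.4]
tcp_rot: [-3.14, 0.001, 1.482]
contact_force: [-0.2, 0.6, -0.3]
opening: 0.998
```

```bash
python3 - <<'E'
from h import *
p,d,P=cloud("wrist")
k=(np.hypot(P[...,0]-410,P[...,1]-209)<45)&(abs(P[...,2]-81)<8)
c=circ(P[k][:,:2]);print(k.sum(),c,np.median(P[k],0),np.median(p[k],0))
go((c[0]+410)/2,(c[1]+209.5)/2,36)
E
```

```text
3591 (408.0, 208.5, 28.2) [408.35457133 210.33042009  81.63063955] [42. 19.  9.]
at [410.  209.1 174.6] rpy deg [-1.799e+02  1.000e-01  8.480e+01] t 16.75 tool cm [-1.000e-02 -9.000e-02  1.386e+01]
```

{"fn": "move_arm", "kwargs": {"increments": [{"tx": 0,"ty": -0.1,"tz": 1,"rx": 0,"ry": 0,"rz": 0,"gripper": 1},{"tx": 0,"ty": 0,"tz": 3,"rx": 0,"ry": 0,"rz": 0,"gripper": 1},{"tx": 0,"ty": 0,"tz": 4,"rx": 0,"ry": 0,"rz": 0,"gripper": 1},{"tx": 0,"ty": 0,"tz": 3,"rx": 0,"ry": 0,"rz": 0,"gripper": 1},{"tx": 0,"ty": 0,"tz": 1.8,"rx": 0,"ry": 0,"rz": 0,"gripper": 1},{"tx": 0,"ty": 0,"tz": 1,"rx": 0,"ry": 0,"rz": 0,"gripper": 1},{"tx": 0,"ty": 0,"tz": 0,"rx": 0,"ry": 0,"rz": 0,"gripper": 1},{"tx": 0,"ty": 0,"tz": 0,"rx": 0,"ry": 0,"rz": 0,"gripper": 1}], "squeeze": 40}}

```text
clock: 17.55
eef_pos: [409.7, 209.3, 37.7]
tcp_rot: [3.142, -0.0, 1.479]
contact_force: [0.4, 0.9, -0.2]
opening: 1.001
```

{"fn": "move_arm", "kwargs": {"increments": [{"tx": 0,"ty": 0,"tz": 0,"rx": 0,"ry": 0,"rz": 0,"gripper": 0.5},{"tx": 0,"ty": 0,"tz": 0,"rx": 0,"ry": 0,"rz": 0,"gripper": 0.2},{"tx": 0,"ty": 0,"tz": 0,"rx": 0,"ry": 0,"rz": 0,"gripper": -1},{"tx": 0,"ty": 0,"tz": 0,"rx": 0,"ry": 0,"rz": 0,"gripper": -1},{"tx": 0,"ty": 0,"tz": 0,"rx": 0,"ry": 0,"rz": 0,"gripper": -1},{"tx": 0,"ty": 0,"tz": 0,"rx": 0,"ry": 0,"rz": 0,"gripper": -1},{"tx": 0,"ty": 0,"tz": 0,"rx": 0,"ry": 0,"rz": 0,"gripper": -1}], "squeeze": 40}}

```text
clock: 18.25
eef_pos: [409.8, 209.9, 38.5]
tcp_rot: [3.14, -0.001, 1.48]
contact_force: [-0.8, -0.6, 6.2]
opening: 0.623
```

```bash
python3 - <<'E'
from h import *
go(644.7,47.2,48); print(r.sense()["opening"])
E
```

```text
at [409.8 209.9  38.5] rpy deg [179.9  -0.   84.8] t 18.25 tool cm [-14.07  24.87  -0.93]
0.6225923227142213
```

{"fn": "move_arm", "kwargs": {"increments": [{"tx": 0,"ty": 0,"tz": -1,"rx": 0,"ry": 0,"rz": 0,"gripper": -1},{"tx": 0,"ty": 0,"tz": -3,"rx": 0,"ry": 0,"rz": 0,"gripper": -1},{"tx": 0,"ty": 0,"tz": -4,"rx": 0,"ry": 0,"rz": 0,"gripper": -1},{"tx": 0,"ty": 0,"tz": -3,"rx": 0,"ry": 0,"rz": 0,"gripper": -1},{"tx": 0,"ty": 0,"tz": -1,"rx": 0,"ry": 0,"rz": 0,"gripper": -1},{"tx": -0.8,"ty": 1.5,"tz": 0,"rx": 0,"ry": 0,"rz": 0,"gripper": -1},{"tx": -2,"ty": 3,"tz": 0,"rx": 0,"ry": 0,"rz": 0,"gripper": -1},{"tx": -2,"ty": 4,"tz": 0,"rx": 0,"ry": 0,"rz": 0,"gripper": -1},{"tx": -2,"ty": 4,"tz": 0,"rx": 0,"ry": 0,"rz": 0,"gripper": -1},{"tx": -2,"ty": 4,"tz": 0,"rx": 0,"ry": 0,"rz": 0,"gripper": -1},{"tx": -2,"ty": 4,"tz": 0,"rx": 0,"ry": 0,"rz": 0,"gripper": -1},{"tx": -2,"ty": 3,"tz": 0,"rx": 0,"ry": 0,"rz": 0,"gripper": -1}], "squeeze": 40}}

```text
clock: 19.45
eef_pos: [633.2, 59.3, 156.7]
tcp_rot: [-3.141, 0.0, 1.479]
contact_force: [0.5, 1.4, -2.0]
opening: 0.624
```

{"fn": "move_arm", "kwargs": {"increments": [{"tx": -1.3,"ty": 1.4,"tz": 0,"rx": 0,"ry": 0,"rz": 0,"gripper": -1},{"tx": 0,"ty": 0,"tz": 0,"rx": 0,"ry": 0,"rz": 0,"gripper": -1},{"tx": 0,"ty": 0,"tz": 1,"rx": 0,"ry": 0,"rz": 0,"gripper": -1},{"tx": 0,"ty": 0,"tz": 3,"rx": 0,"ry": 0,"rz": 0,"gripper": -1},{"tx": 0,"ty": 0,"tz": 2.5,"rx": 0,"ry": 0,"rz": 0,"gripper": -1},{"tx": 0,"ty": 0,"tz": 0.5,"rx": 0,"ry": 0,"rz": 0,"gripper": -1},{"tx": 0,"ty": 0,"tz": 0,"rx": 0,"ry": 0,"rz": 0,"gripper": -1},{"tx": 0,"ty": 0,"tz": 0,"rx": 0,"ry": 0,"rz": 0,"gripper": -1}], "squeeze": 40}}

```text
clock: 20.25
eef_pos: [644.6, 47.1, 88.5]
tcp_rot: [3.141, -0.0, 1.48]
contact_force: [0.5, 0.0, -1.3]
opening: 0.621
```

```bash
python3 - <<'E'
from h import *
go(644.7,47.2,50.4); print(r.sense()["opening"])
E
```

```text
at [644.6  47.1  88.5] rpy deg [179.9  -0.   84.8] t 20.25 tool cm [0.01 0.01 3.81]
0.620665585168906
```

{"fn": "move_arm", "kwargs": {"increments": [{"tx": 0,"ty": 0,"tz": 1.5,"rx": 0,"ry": 0,"rz": 0,"gripper": -1},{"tx": 0,"ty": 0,"tz": 1.3,"rx": 0,"ry": 0,"rz": 0,"gripper": -1},{"tx": 0,"ty": 0,"tz": 0.5,"rx": 0,"ry": 0,"rz": 0,"gripper": -1},{"tx": 0,"ty": 0,"tz": 0.25,"rx": 0,"ry": 0,"rz": 0,"gripper": -1},{"tx": 0,"ty": 0,"tz": 0.15,"rx": 0,"ry": 0,"rz": 0,"gripper": -1},{"tx": 0,"ty": 0,"tz": 0.1,"rx": 0,"ry": 0,"rz": 0,"gripper": -1},{"tx": 0,"ty": 0,"tz": 0,"rx": 0,"ry": 0,"rz": 0,"gripper": -1},{"tx": 0,"ty": 0,"tz": 0,"rx": 0,"ry": 0,"rz": 0,"gripper": -1}], "squeeze": 40}}

```text
clock: 21.05
eef_pos: [643.8, 46.4, 50.6]
tcp_rot: [-3.14, 0.0, 1.48]
contact_force: [-6.6, -0.7, 10.2]
opening: 0.623
```

{"fn": "move_arm", "kwargs": {"increments": [{"tx": 0,"ty": 0,"tz": 0,"rx": 0,"ry": 0,"rz": 0,"gripper": 0.3},{"tx": 0,"ty": 0,"tz": 0,"rx": 0,"ry": 0,"rz": 0,"gripper": 0.5},{"tx": 0,"ty": 0,"tz": 0,"rx": 0,"ry": 0,"rz": 0,"gripper": 1},{"tx": 0,"ty": 0,"tz": 0,"rx": 0,"ry": 0,"rz": 0,"gripper": 1},{"tx": 0,"ty": 0,"tz": 0,"rx": 0,"ry": 0,"rz": 0,"gripper": 1},{"tx": 0,"ty": 0,"tz": -2,"rx": 0,"ry": 0,"rz": 0,"gripper": 1},{"tx": 0,"ty": 0,"tz": -4,"rx": 0,"ry": 0,"rz": 0,"gripper": 1},{"tx": 0,"ty": 0,"tz": -4,"rx": 0,"ry": 0,"rz": 0,"gripper": 1},{"tx": 0,"ty": 0,"tz": -4,"rx": 0,"ry": 0,"rz": 0,"gripper": 1},{"tx": 0,"ty": 0,"tz": 0,"rx": 0,"ry": 0,"rz": 0,"gripper": 1},{"tx": 0,"ty": 0,"tz": 0,"rx": 0,"ry": 0,"rz": 0,"gripper": 1}], "squeeze": 40}}

```text
clock: 22.15
eef_pos: [644.9, 46.5, 190.6]
tcp_rot: [3.139, -0.0, 1.48]
contact_force: [0.1, 0.2, -0.0]
opening: 0.999
```

```bash
python3 - <<'E'
from h import *
go(403.3,-208,190)
p,d,P=cloud("wrist")
k=(np.hypot(P[...,0]-644,P[...,1]-47)<45)&(abs(P[...,2]-93)<8)
print(k.sum(),circ(P[k][:,:2]),np.median(P[k],0))
E
```

```text
at [644.9  46.5 190.6] rpy deg [179.9  -0.   84.8] t 22.15 tool cm [-27.54 -21.75  -0.  ]
3468 (642.4, 45.2, 27.9) [642.36385909  46.82900315  93.64101111]
```

Brown is placed. Yellow is the last one.

{"fn": "move_arm", "kwargs": {"increments": [{"tx": -2,"ty": -1.6,"tz": 0,"rx": 0,"ry": 0,"rz": 0,"gripper": 1},{"tx": -3.5,"ty": -2.8,"tz": 0,"rx": 0,"ry": 0,"rz": 0,"gripper": 1},{"tx": -3.7,"ty": -2.9,"tz": 0,"rx": 0,"ry": 0,"rz": 0,"gripper": 1},{"tx": -3.7,"ty": -2.9,"tz": 0,"rx": 0,"ry": 0,"rz": 0,"gripper": 1},{"tx": -3.7,"ty": -2.9,"tz": 0,"rx": 0,"ry": 0,"rz": 0,"gripper": 1},{"tx": -3.7,"ty": -2.9,"tz": 0,"rx": 0,"ry": 0,"rz": 0,"gripper": 1},{"tx": -3.7,"ty": -2.9,"tz": 0,"rx": 0,"ry": 0,"rz": 0,"gripper": 1},{"tx": -2.5,"ty": -2,"tz": 0,"rx": 0,"ry": 0,"rz": 0,"gripper": 1},{"tx": -1,"ty": -0.8,"tz": 0,"rx": 0,"ry": 0,"rz": 0,"gripper": 1},{"tx": 0,"ty": 0,"tz": 0,"rx": 0,"ry": 0,"rz": 0,"gripper": 1},{"tx": 0,"ty": 0,"tz": 0,"rx": 0,"ry": 0,"rz": 0,"gripper": 1}], "squeeze": 40}}

```text
clock: 23.3
eef_pos: [403.6, -207.2, 189.0]
tcp_rot: [-3.141, -0.001, 1.479]
contact_force: [-0.2, 0.3, 0.4]
opening: 0.995
```

```bash
python3 - <<'E'
from h import *
p,d,P=cloud("wrist")
k=(np.hypot(P[...,0]-403,P[...,1]+208)<45)&(abs(P[...,2]-100)<8)
c=circ(P[k][:,:2]);print(k.sum(),c,np.median(P[k],0),np.median(p[k],0))
go((c[0]+403.5)/2,(c[1]-208)/2,52)
E
```

```text
3694 (402.4, -209.1, 28.0) [ 402.46707687 -207.34577513  100.60953297] [143.  99.   0.]
at [ 403.9 -207.   189.1] rpy deg [-180.    -0.    84.8] t 23.35 tool cm [-0.17 -0.08 13.71]
```

{"fn": "move_arm", "kwargs": {"increments": [{"tx": -0.15,"ty": -0.1,"tz": 1,"rx": 0,"ry": 0,"rz": 0,"gripper": 1},{"tx": 0,"ty": 0,"tz": 3,"rx": 0,"ry": 0,"rz": 0,"gripper": 1},{"tx": 0,"ty": 0,"tz": 4,"rx": 0,"ry": 0,"rz": 0,"gripper": 1},{"tx": 0,"ty": 0,"tz": 3,"rx": 0,"ry": 0,"rz": 0,"gripper": 1},{"tx": 0,"ty": 0,"tz": 1.7,"rx": 0,"ry": 0,"rz": 0,"gripper": 1},{"tx": 0,"ty": 0,"tz": 1,"rx": 0,"ry": 0,"rz": 0,"gripper": 1},{"tx": 0,"ty": 0,"tz": 0,"rx": 0,"ry": 0,"rz": 0,"gripper": 1},{"tx": 0,"ty": 0,"tz": 0,"rx": 0,"ry": 0,"rz": 0,"gripper": 1}], "squeeze": 40}}

```text
clock: 24.15
eef_pos: [402.6, -209.0, 52.7]
tcp_rot: [3.141, 0.0, 1.48]
contact_force: [0.1, -0.3, -0.5]
opening: 0.999
```

{"fn": "move_arm", "kwargs": {"increments": [{"tx": 0,"ty": 0,"tz": 0,"rx": 0,"ry": 0,"rz": 0,"gripper": 0.5},{"tx": 0,"ty": 0,"tz": 0,"rx": 0,"ry": 0,"rz": 0,"gripper": 0.2},{"tx": 0,"ty": 0,"tz": 0,"rx": 0,"ry": 0,"rz": 0,"gripper": -1},{"tx": 0,"ty": 0,"tz": 0,"rx": 0,"ry": 0,"rz": 0,"gripper": -1},{"tx": 0,"ty": 0,"tz": 0,"rx": 0,"ry": 0,"rz": 0,"gripper": -1},{"tx": 0,"ty": 0,"tz": 0,"rx": 0,"ry": 0,"rz": 0,"gripper": -1},{"tx": 0,"ty": 0,"tz": 0,"rx": 0,"ry": 0,"rz": 0,"gripper": -1}], "squeeze": 40}}

```text
clock: 24.85
eef_pos: [402.8, -209.4, 53.5]
tcp_rot: [3.14, 0.001, 1.479]
contact_force: [0.1, 1.2, 7.1]
opening: 0.629
```

```bash
python3 - <<'E'
from h import *
go(653.3,136.6,65); print(r.sense()["opening"])
E
```

```text
at [ 402.8 -209.4   53.5] rpy deg [179.9   0.   84.8] t 24.85 tool cm [36.74 21.79 -1.14]
0.6293057058267029
```

{"fn": "move_arm", "kwargs": {"increments": [{"tx": 0,"ty": 0,"tz": -1,"rx": 0,"ry": 0,"rz": 0,"gripper": -1},{"tx": 0,"ty": 0,"tz": -3,"rx": 0,"ry": 0,"rz": 0,"gripper": -1},{"tx": 0,"ty": 0,"tz": -4,"rx": 0,"ry": 0,"rz": 0,"gripper": -1},{"tx": 0,"ty": 0,"tz": -4,"rx": 0,"ry": 0,"rz": 0,"gripper": -1},{"tx": 0,"ty": 0,"tz": -3,"rx": 0,"ry": 0,"rz": 0,"gripper": -1},{"tx": 0,"ty": 0,"tz": -1,"rx": 0,"ry": 0,"rz": 0,"gripper": -1},{"tx": 2,"ty": 1.2,"tz": 0,"rx": 0,"ry": 0,"rz": 0,"gripper": -1},{"tx": 3.5,"ty": 2.1,"tz": 0,"rx": 0,"ry": 0,"rz": 0,"gripper": -1},{"tx": 4,"ty": 2.4,"tz": 0,"rx": 0,"ry": 0,"rz": 0,"gripper": -1},{"tx": 4,"ty": 2.4,"tz": 0,"rx": 0,"ry": 0,"rz": 0,"gripper": -1},{"tx": 4,"ty": 2.4,"tz": 0,"rx": 0,"ry": 0,"rz": 0,"gripper": -1},{"tx": 4,"ty": 2.4,"tz": 0,"rx": 0,"ry": 0,"rz": 0,"gripper": -1}], "squeeze": 40}}

```text
clock: 26.05
eef_pos: [550.2, -4.9, 211.4]
tcp_rot: [-3.14, 0.0, 1.48]
contact_force: [0.2, -1.5, -2.5]
opening: 0.621
```

{"fn": "move_arm", "kwargs": {"increments": [{"tx": 4,"ty": 2.4,"tz": 0,"rx": 0,"ry": 0,"rz": 0,"gripper": -1},{"tx": 4,"ty": 2.4,"tz": 0,"rx": 0,"ry": 0,"rz": 0,"gripper": -1},{"tx": 4,"ty": 2.4,"tz": 0,"rx": 0,"ry": 0,"rz": 0,"gripper": -1},{"tx": 2.5,"ty": 1.4,"tz": 0,"rx": 0,"ry": 0,"rz": 0,"gripper": -1},{"tx": 0.7,"ty": 0.4,"tz": 0,"rx": 0,"ry": 0,"rz": 0,"gripper": -1},{"tx": 0,"ty": 0,"tz": 0,"rx": 0,"ry": 0,"rz": 0,"gripper": -1},{"tx": 0,"ty": 0,"tz": 0,"rx": 0,"ry": 0,"rz": 0,"gripper": -1},{"tx": 0,"ty": 0,"tz": 0,"rx": 0,"ry": 0,"rz": 0,"gripper": -1}], "squeeze": 40}}

```text
clock: 26.85
eef_pos: [652.7, 135.2, 212.2]
tcp_rot: [-3.141, 0.001, 1.479]
contact_force: [0.2, 0.6, -2.6]
opening: 0.621
```

```bash
python3 - <<'E'
from h import *
go(653.3,136.6,65.2); print(r.sense()["opening"])
E
```

```text
at [652.7 135.2 212.2] rpy deg [-179.9    0.    84.7] t 26.85 tool cm [ 0.15  0.06 14.7 ]
0.6212202734976834
```

{"fn": "move_arm", "kwargs": {"increments": [{"tx": 0.15,"ty": 0.1,"tz": 1,"rx": 0,"ry": 0,"rz": 0,"gripper": -1},{"tx": 0,"ty": 0,"tz": 3,"rx": 0,"ry": 0,"rz": 0,"gripper": -1},{"tx": 0,"ty": 0,"tz": 4,"rx": 0,"ry": 0,"rz": 0,"gripper": -1},{"tx": 0,"ty": 0,"tz": 2.5,"rx": 0,"ry": 0,"rz": 0,"gripper": -1},{"tx": 0,"ty": 0,"tz": 1.5,"rx": 0,"ry": 0,"rz": 0,"gripper": -1},{"tx": 0,"ty": 0,"tz": 1,"rx": 0,"ry": 0,"rz": 0,"gripper": -1},{"tx": 0,"ty": 0,"tz": 0.5,"rx": 0,"ry": 0,"rz": 0,"gripper": -1},{"tx": 0,"ty": 0,"tz": 0.5,"rx": 0,"ry": 0,"rz": 0,"gripper": -1},{"tx": 0,"ty": 0,"tz": 0.4,"rx": 0,"ry": 0,"rz": 0,"gripper": -1},{"tx": 0,"ty": 0,"tz": 0.2,"rx": 0,"ry": 0,"rz": 0,"gripper": -1},{"tx": 0,"ty": 0,"tz": 0,"rx": 0,"ry": 0,"rz": 0,"gripper": -1},{"tx": 0,"ty": 0,"tz": 0,"rx": 0,"ry": 0,"rz": 0,"gripper": -1}], "squeeze": 40}}

```text
clock: 28.05
eef_pos: [655.0, 138.0, 66.9]
tcp_rot: [3.141, -0.0, 1.48]
contact_force: [0.4, -0.3, -2.1]
opening: 0.622
```

{"fn": "move_arm", "kwargs": {"increments": [{"tx": 0,"ty": -0.1,"tz": 0.1,"rx": 0,"ry": 0,"rz": 0,"gripper": -1},{"tx": 0,"ty": 0,"tz": 0.1,"rx": 0,"ry": 0,"rz": 0,"gripper": -1},{"tx": 0,"ty": 0,"tz": 0,"rx": 0,"ry": 0,"rz": 0,"gripper": -1}], "squeeze": 40}}

```text
clock: 28.35
eef_pos: [654.0, 138.1, 65.5]
tcp_rot: [3.141, -0.0, 1.48]
contact_force: [-1.2, 0.3, 5.5]
opening: 0.626
```

The foot has touched the board, with +5.5 N upward. I'll release and raise the hand.

{"fn": "move_arm", "kwargs": {"increments": [{"tx": 0,"ty": 0,"tz": 0,"rx": 0,"ry": 0,"rz": 0,"gripper": 0.3},{"tx": 0,"ty": 0,"tz": 0,"rx": 0,"ry": 0,"rz": 0,"gripper": 0.5},{"tx": 0,"ty": 0,"tz": 0,"rx": 0,"ry": 0,"rz": 0,"gripper": 1},{"tx": 0,"ty": 0,"tz": 0,"rx": 0,"ry": 0,"rz": 0,"gripper": 1},{"tx": 0,"ty": 0,"tz": 0,"rx": 0,"ry": 0,"rz": 0,"gripper": 1},{"tx": 0,"ty": 0,"tz": -2,"rx": 0,"ry": 0,"rz": 0,"gripper": 1},{"tx": 0,"ty": 0,"tz": -4,"rx": 0,"ry": 0,"rz": 0,"gripper": 1},{"tx": 0,"ty": 0,"tz": -4,"rx": 0,"ry": 0,"rz": 0,"gripper": 1},{"tx": 0,"ty": 0,"tz": -4,"rx": 0,"ry": 0,"rz": 0,"gripper": 1},{"tx": 0,"ty": 0,"tz": -4,"rx": 0,"ry": 0,"rz": 0,"gripper": 1},{"tx": 0,"ty": 0,"tz": 0,"rx": 0,"ry": 0,"rz": 0,"gripper": 1}], "squeeze": 40}}

```text
clock: 29.45
eef_pos: [656.8, 138.6, 251.2]
tcp_rot: [3.132, -0.003, 1.48]
contact_force: [1.3, 0.3, 0.1]
opening: 0.999
```

{"fn": "move_arm", "kwargs": {"increments": [{"tx": 0,"ty": -2,"tz": 0,"rx": 0,"ry": 0,"rz": 0,"gripper": 1},{"tx": 0,"ty": -4,"tz": 0,"rx": 0,"ry": 0,"rz": 0,"gripper": 1},{"tx": 0,"ty": -4,"tz": 0,"rx": 0,"ry": 0,"rz": 0,"gripper": 1},{"tx": 0,"ty": -4,"tz": 0,"rx": 0,"ry": 0,"rz": 0,"gripper": 1},{"tx": 0,"ty": -4,"tz": 0,"rx": 0,"ry": 0,"rz": 0,"gripper": 1},{"tx": 0,"ty": -4,"tz": 0,"rx": 0,"ry": 0,"rz": 0,"gripper": 1},{"tx": 0,"ty": -2,"tz": 0,"rx": 0,"ry": 0,"rz": 0,"gripper": 1},{"tx": 0,"ty": 0,"tz": 0,"rx": 0,"ry": 0,"rz": 0,"gripper": 1}], "squeeze": 40}}

```text
clock: 30.25
eef_pos: [412.1, 159.7, 244.1]
tcp_rot: [-3.14, 0.0, 1.481]
contact_force: [-0.4, -0.4, -0.6]
opening: 1.002
```

```bash
python3 - <<'E'
from h import *
p,d,P=cloud("top")
C=np.array([640.6,2.2]); yb=np.array([.0906,.996]); xb=np.array([.996,-.0906])
for n,x,y,h in(("Y",653,137,112),("B",644.7,47,93),("G",636.5,-42.5,74),("I",628.5,-132,57),("jar",427,-63,75),("bot",423.5,347,95)):
    k=(np.hypot(P[...,0]-x,P[...,1]-y)<40)&(abs(P[...,2]-h)<7)
    c=circ(P[k][:,:2]); v=np.array(c[:2])-C
    print(n,k.sum(),c,np.median(P[k],0).round(1),"board",round(v@xb,1),round(v@yb,1))
print(r.sense()["clock"])
cv2.imwrite("pics/end.png",cv2.cvtColor(p,cv2.COLOR_RGB2BGR))
p,_=r.grab_frame("scene"); cv2.imwrite("pics/end2.png",cv2.cvtColor(p,cv2.COLOR_RGB2BGR))
E
```

```text
Y 526 (654.9, 139.5, 28.0) [653.3 138.8 113.3] board 1.8 138.0
B 499 (643.6, 46.4, 27.9) [642.6  46.7  94.2] board -1.0 44.3
G 474 (636.3, -42.1, 28.2) [635.3 -41.8  75. ] board -0.3 -44.5
I 447 (628.7, -133.1, 28.3) [ 627.9 -132.3   58. ] board 0.4 -135.8
jar 364 (427.7, -63.7, 23.2) [426.6 -64.2  75.4] board -206.1 -84.9
bot 0 (0.0, 0.0, 0.0) [nan nan nan] board -637.8 -60.2
30.3
  return _methods._mean(a, axis=axis, dtype=dtype,
  ret = um.true_divide(
```

View pics/end2.png

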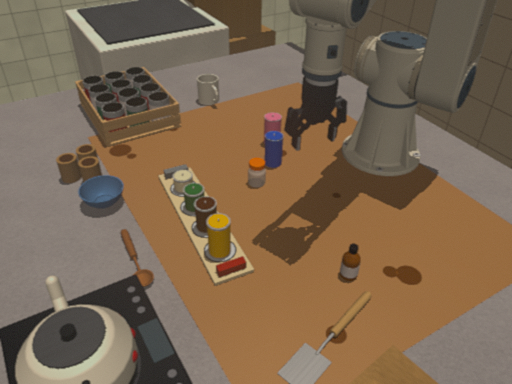

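View pics/end.png

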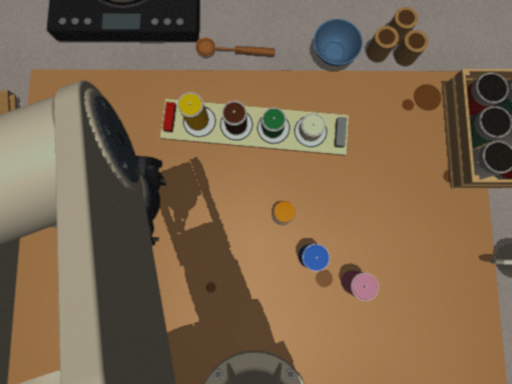

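Both pictures show the order red stop, yellow, brown, green, ivory, each candle upright in its circle. The jar is at (284,212) in the top view. The bottle is hidden there by the arm, but the scene view shows it upright at its old place, (350,264). I'm handing in.

```bash
python3 -c "
from rig import r
print(r.sense()['contact_force'].round(1)); print(r.sign_off())"
```

```text
[0.6 0.1 0.1]
the job is handed in; nothing more can be done
None
```

All four candles stand on the board in height order, with yellow next to the red stop, then brown, green and ivory. I handed the job in at about 30 s on the robot clock, with the gripper open and clear of everything. The sign-off gives no verdict.

**Candle positions:** in the last top-camera measurement every candle was within about 3.5 mm of its circle's centre, against 14 mm allowed. Yellow was the furthest off, 3 mm along the board and 1.8 mm across. Top heights were within about 2 mm of what upright cans on the board should give.

**Jar and bottle:** the jar measured within 1 mm of where it started. The arm hid the bottle from the top camera in that last check, so I could only see it upright at its old pixel in the scene picture.

**Problems along the way:**
- The network's "candle_yellow" reports were really the pink and blue look-alike cans, so I found the yellow one by its colour and depth instead.
- A few early move calls were refused because rows had missing keys. Those refused calls moved nothing.

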